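# Make up the forming die in its press nest

## Robot

A 7-joint arm with a two-finger parallel gripper is mounted at the origin on a cart in front of the work surface, level with it; the furniture and walls round the work are solid. World frame = base frame: x ahead of the robot, y to its left, z up, the work surface at z = 0. Lengths are in m, angles in rad, forces in N, time in s.
With the tool pointing down it reaches from about 0.425 to 0.925 m from the base axis. Payload 6.8 kg.
Tool frame: the origin (TCP) lies midway between the tips of the shut fingers; the grasp point (between the pads) lies 19 mm behind it; z points along the fingers, y is the line along which they close (so a half turn about z gives the same grasp; the last joint's range is limited). The gripper opens to 85 mm and grips with 20 to 120 N. Pads are 22 mm wide; open, the fingers measure 114 mm over their backs; the gripper's body (76 mm by 85 mm) begins 54 mm behind the grasp point. The pads swing forward as they close: fully open they stand 13 mm farther back than shut.
Start: joints at [-1.233, 0.477, 0.022, 1.555, -0.011, 1.109, -0.083], TCP at [0.291, 0.609, 0.231] pointing down, gripper open.
Joint ranges: [-2.96, 2.96], [-0.34, 2.1], [-1.41, 1.46], [0.24, 2.44], [-1.37, 4.51], [0.17, 1.92], [-2.96, 2.96]. Speed limits (rad/s): [2.39, 2.39, 3.14, 3.14, 3.14, 3.14, 3.14].

## Interface

Orientations are given as a unit quaternion [w, x, y, z].
In Python, from station import bot, imaging gives the robot as it stands.
- The arm moves only by the tool move_arm, never from a script. Its argument "commands" is a list that holds one entry, the list of rows, each a list of 7 numbers: the shift along the tool's x, y, z in m, then the turn, a rotation vector about the tool's x, y, z in degrees, then the finger opening in m, from 0 to 0.0854. In form: [[[x, y, z, rx, ry, rz, grip], ...]]. A call has 1 to 20 rows; each row shifts and turns the commanded pose from where the row before left it, along the tool's axes as they then stand; what a row does not reach is not made up. A row lasts 1/8 s, in which the tool goes at most 62.5 mm and 10.7 degrees, less where a joint would pass 70% of its speed; a pose out of reach is approached as far as the arm can. A call is refused whole if a number of a shift passes 0.0625 or a number of a turn 10.7, either way. A call with a gripper value outside its range is refused whole. The fingers move at their own pace and stop on an object; "squeeze" is the grip in N (left out, the last holds). Time passes only in rows, so rows that do not move let the fingers close. It gives the time, the measured TCP pose, the force, the opening and the grip force at its end, in the units of the state.
- bot.get_obs(): the state, without advancing time (a new reading comes with each control period).
- imaging.read_camera(name): name is "scene" or "side" or "wrist"; returns the picture (400x640x3 uint8, red, green, blue); there is no depth.
- imaging.calibration(name): a dict with "intrinsics" (3x3 intrinsics, pixels), "k1" (the pictures are not rectified: a ray, as slopes to the right and down, at radius r is drawn at 1 + k1 r^2 times it, then the intrinsics apply), "extrinsics" (4x4, takes a point from camera to world coordinates); the wrist camera has in their place "mount" (4x4, takes a point from camera to tool coordinates, whose origin is the TCP and whose axes are the flange's). Camera axes: x right, y down, z forward; pixel columns grow to the right and rows downward; lengths in m; the calibration is good to about 2 mm. A picture is of the moment at which its call begins: read the wrist's pose just before it. calibration takes no time and is no camera call.
- bot.hand_in(): hands the job in; it is judged then, once.
The state is a dict: "t": time; "q": joint angles; "joint_vel": joint speeds; "joint_torque": joint torques, N m; "eef_pos": TCP position; "tool_rot": TCP orientation; "contact_force": force on the tool from outside, world axes, zero at the start; "torque": the same for the moment, N m; "gripper_width": opening from 0.0 (shut) to 1.0 (fully open); "grasp_force": force on a finger pad.
Only numpy, scipy, OpenCV 4.12 (cv2) and the standard library are available. Lean on these libraries where they do the work, as an engineer would, in place of code of your own. Each camera call takes 0.05 s, during which the arm holds its last target. There are 200 camera calls.

## Task

Make up the forming die in its nest, ready for the press: the die block goes into the pocket first, then the spacer plate with the through hole on top of it, then the pressure plate with its thrust button up, each lowered in (not dropped) until it lies flat and square between the guides. Then swing the keeper fully round over the end of the pressure plate to lock the stack in. Leave the pliers, tweezers and loupe where they lie.

Things in the scene. Friction and masses are not known exactly. Their poses are not given: they have to be found in the camera images.
- die_block_center (a point): Centre (half-way up) of the die block: the thickest of the three loose steel die parts, 92 mm long (its x axis) x 56 mm wide (y) x 34 mm high (z), with a round blind cavity of 40 mm diameter, 12 mm deep, in its top face. Starts lying flat on the table, cavity up. 0.4 to 0.75 kg.
- spacer_center (a point): Centre (half-way up) of the spacer: flat steel plate 92 (x) x 56 (y) x 15 (z) mm with a round through hole of 40 mm diameter in its middle. Starts lying flat on the table. About 0.2 kg.
- pressure_plate_center (a point): Centre of the pressure plate's rectangular body, 7.5 mm above its underside: steel plate 92 (x) x 56 (y) x 15 (z) mm with no hole; a round thrust button of 36 mm diameter stands 8 mm proud in the middle of its top face (23 mm high in all). Starts lying flat on the table, button up. About 0.35 kg.
- pocket_floor (a point): Centre of the pocket floor, the top of the nest's dark steel shoe plate, 12 mm above the table. x runs along the pocket's length towards the keeper's post, z up. The pocket is 98 (x) x 61 (y) mm clear: 3 and 2.5 mm of play per side round a die part, which fits either way round. The finished stack (34 + 15 + 15 mm) stands 64 mm above this floor, plus the thrust button.
- nest: The nest, fixed to the table: shoe plate 206 x 100 x 12 mm with upright sheet-steel guides, an end wall across each short side bent round both corners, 64.5 mm high above the pocket floor, the top 7.5 mm flared outward by 4 mm; a gap 68 mm wide in the middle of each long side lets a finger down to the floor. Origin 12 mm below point pocket_floor, same axes.
- keeper (a joint): Angle of the keeper, a steel bar swinging level about a post 72 mm from the pocket's centre along +x, underside 66 mm above the floor. 0: closed at its stop, nose 18 mm over the pressure plate's end, knob arm along the pocket's +x. Grows counter-clockwise from above, up to 1.85; starts open at 1.35 to 1.75, knob on the pocket's +y side. Stays where left: about 1 N at the knob moves it.
- keeper_knob (a point): Grip point of the keeper's black upright knob, 48 mm from the pivot: about 20 mm in diameter, 36 mm high, standing on the bar; this point is 23 mm above the bar's top, 13 mm below the knob's top and 97 mm above the pocket floor. The knob turns with the bar.
- pliers_flat: Flat-nosed pliers, 130 mm long, dark blue grips, lying right of centre; a bystander, origin at its underside.
- tweezers: Steel tweezers, 121 mm long, lying among the die parts; a bystander, origin at its underside.
- loupe: Folding loupe, 75 mm, half open, at the front; a bystander, origin at its underside.
Not all that is in view belongs to the job. What is shaped like the part that bears die_block_center but purple or turquoise is not meant.

How it is judged:
On the way, in this order (a step that is already met when the one before it is completed fails the run):
1. the die block lies flat and square in the nest's pocket (z of die_block_center in the frame of pocket_floor between 0.014 and 0.02 m and horizontal distance between die_block_center and pocket_floor below 0.005 m and angle between die_block_center's own z axis and vertical below 0.04 rad and angle between the x axis of die_block_center and the x axis of pocket_floor, either way round below 0.08 rad), for 0.2 s.
2. the spacer lies flat and square in the nest's pocket, on the die block (z of spacer_center in the frame of pocket_floor between 0.0385 and 0.0445 m and horizontal distance between spacer_center and pocket_floor below 0.005 m and angle between spacer_center's own z axis and vertical below 0.04 rad and angle between the x axis of spacer_center and the x axis of pocket_floor, either way round below 0.08 rad), for 0.2 s.
3. the pressure plate lies flat and square in the nest's pocket, on the spacer (z of pressure_plate_center in the frame of pocket_floor between 0.0535 and 0.0595 m and horizontal distance between pressure_plate_center and pocket_floor below 0.005 m and angle between pressure_plate_center's own z axis and vertical below 0.04 rad and angle between the x axis of pressure_plate_center and the x axis of pocket_floor, either way round below 0.08 rad), for 0.2 s.
At the end, for the whole second after the job is handed in: Die block, spacer and pressure plate (from the floor up) lie in the pocket at rest, each within 3 mm of its proper height, 5 mm of the pocket's centre, 0.04 rad of level and 0.08 rad of square to the pocket; the keeper stands within 0.12 rad of closed (all of step 1 and all of step 2 and all of step 3 and linear speed of each of die_block, spacer, pressure_plate below 0.02 m/s and value of joint keeper below 0.12 rad); the robot touches nothing.
It fails at once if a die part is let fall (over 0.5 m/s out of the fingers, a fall of more than a centimetre) ((linear speed of die_block above 0.5 m/s and contact force between the fingers and die_block below 0.05 N) or (linear speed of spacer above 0.5 m/s and contact force between the fingers and spacer below 0.05 N) or (linear speed of pressure_plate above 0.5 m/s and contact force between the fingers and pressure_plate below 0.05 N)).
It fails at once if the pliers, tweezers or loupe moved by more than 3 cm (distance of any of pliers_flat, tweezers, loupe from where it was at the start of the episode above 0.03 m).
It also fails if it takes over 72 s, if anything falls off the work surface, if the arm or the gripper's body presses on something with over 40 N, if the wrist force passes 120 N, or if a joint passes its speed limit or range.

## Working session

There is one attempt and no reset: what is moved stays moved. The work goes in short steps, Python scripts to look and compute and a tool call to move; the robot and the scene stay as the last step left them, time stands still between calls to the robot, and variables do not carry over. Pictures are saved under pics/ and viewed, at most 10 in all, crops included, and the job is handed in when it is done.

Besides the shell and the picture viewer there is one more tool, called after "Call:" as a command line: name --argument value ..., lists and objects as JSON in quotes. move_arm: Moves the arm, as the interface text tells. Its arguments: {"type":"object","properties":{"commands":{"type":"array","items":{"type":"array","items":{"type":"array","items":{"type":"number"}}}},"squeeze":{"type":"number"}},"required":["commands"]}

```bash
ls; mkdir -p pics; python3 - <<'E'
from station import bot, imaging
import cv2,numpy as np
np.set_printoptions(precision=4,suppress=True)
for n in ["scene","side","wrist"]:
    cv2.imwrite(f"pics/{n}0.png",imaging.read_camera(n)[:,:,::-1])
    c=imaging.calibration(n);print(n,{k:np.array(v) for k,v in c.items()})
print(bot.get_obs())
E
```

```text
pics
scene {'intrinsics': array([[460.5555,   0.    , 321.3009],
       [  0.    , 460.5555, 201.8627],
       [  0.    ,   0.    ,   1.    ]]), 'k1': array(-0.1339), 'extrinsics': array([[ 0.5669, -0.5588,  0.6052, -0.213 ],
       [-0.8236, -0.3701,  0.4298, -0.52  ],
       [-0.0162, -0.7421, -0.6701,  0.8865],
       [ 0.    ,  0.    ,  0.    ,  1.    ]])}
side {'intrinsics': array([[432.119 ,   0.    , 311.364 ],
       [  0.    , 432.119 , 197.4182],
       [  0.    ,   0.    ,   1.    ]]), 'k1': array(-0.1003), 'extrinsics': array([[ 0.9917, -0.0681,  0.1087,  0.3917],
       [-0.1267, -0.6511,  0.7483, -0.764 ],
       [ 0.0199, -0.7559, -0.6544,  0.7372],
       [ 0.    ,  0.    ,  0.    ,  1.    ]])}
wrist {'intrinsics': array([[281.5244,   0.    , 320.426 ],
       [  0.    , 281.5244, 198.1267],
       [  0.    ,   0.    ,   1.    ]]), 'k1': array(-0.0193), 'mount': array([[-0.0001, -0.9464, -0.3231,  0.0837],
       [ 1.    , -0.0001,  0.    ,  0.0019],
       [-0.0001, -0.3231,  0.9464, -0.1416],
       [ 0.    ,  0.    ,  0.    ,  1.    ]])}
{'t': 0.15, 'q': array([-1.2331,  0.4776,  0.0223,  1.5562, -0.0115,  1.1093, -0.0831]), 'joint_vel': array([-0.0008, -0.0037,  0.0012, -0.0037, -0.0007,  0.0001, -0.0008]), 'joint_torque': array([  0.0022, -59.6926,   1.6098, -28.1491,   0.0127,   0.0066,
        -0.    ]), 'eef_pos': array([0.2909, 0.6086, 0.2306]), 'tool_rot': array([-0.0001,  0.221 ,  0.9753, -0.0007]), 'contact_force': array([-0.0141,  0.4637, -0.8197]), 'torque': array([-0.0641,  0.0408, -0.0111]), 'grasp_force': 0.0, 'gripper_width': 0.9956390446677987}
```

View pics/scene0.png

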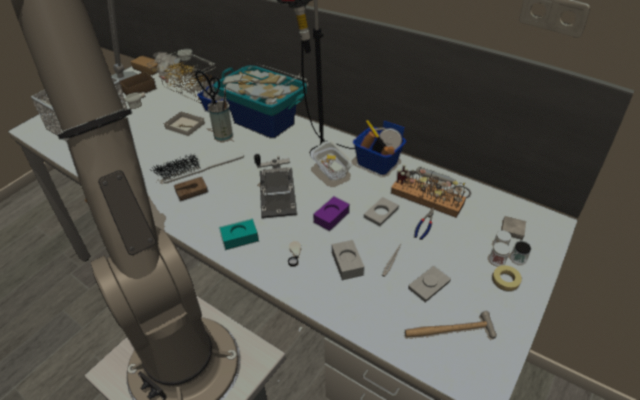

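View pics/side0.png

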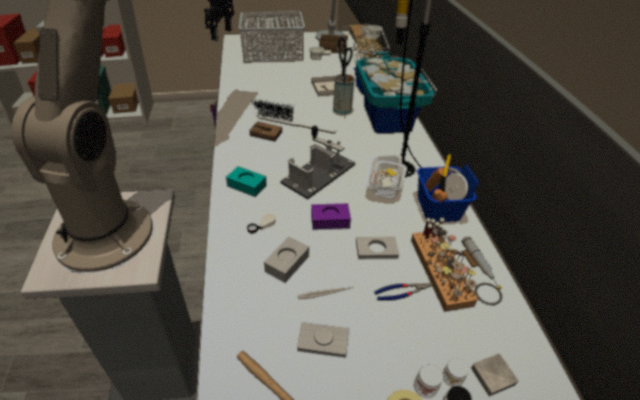

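```bash
cat > h.py <<'E'
from station import bot, imaging
import cv2, numpy as np
from scipy.spatial.transform import Rotation as R
np.set_printoptions(precision=4,suppress=True)
def cam(n,obs=None):
    c=imaging.calibration(n); K=np.array(c["intrinsics"]); d=np.array([float(c["k1"]),0,0,0])
    if n=="wrist":
        o=obs or bot.get_obs(); T=np.eye(4); w=o["tool_rot"]
        T[:3,:3]=R.from_quat([w[1],w[2],w[3],w[0]]).as_matrix(); T[:3,3]=o["eef_pos"]; E=T@np.array(c["mount"])
    else: E=np.array(c["extrinsics"])
    return K,d,E
def rays(C,px):
    K,d,E=C; u=cv2.undistortPoints(np.array(px,float).reshape(-1,1,2),K,d).reshape(-1,2)
    return E[:3,3], np.c_[u,np.ones(len(u))]@E[:3,:3].T
def plane(C,px,z):
    o,r=rays(C,px); return (o+r*((z-o[2])/r[:,2])[:,None])[:,:2]
def two(C1,p1,C2,p2):
    o1,r1=rays(C1,[p1]);o2,r2=rays(C2,[p2])
    A=np.c_[r1[0],-r2[0]]; s=np.linalg.lstsq(A,o2-o1,rcond=None)[0]
    a=o1+s[0]*r1[0]; b=o2+s[1]*r2[0]; return (a+b)/2,np.linalg.norm(a-b)
def proj(C,P):
    K,d,E=C; M=np.linalg.inv(E); return cv2.projectPoints(np.array(P,float).reshape(-1,1,3),cv2.Rodrigues(M[:3,:3])[0],M[:3,3],K,d)[0].reshape(-1,2)
def snap(n,f):
    o=bot.get_obs(); im=imaging.read_camera(n)[:,:,::-1].copy(); cv2.imwrite(f"pics/{f}.png",im); return im,cam(n,o)
E
python3 - <<'E'
from h import *
S,D=cam("scene"),cam("side")
for n,a,b,z in [("block",(347,252),(288,253),.034),("spacer",(381,210),(377,246),.015),("press",(430,280),(323,338),.02),("nestfloor",(277,192),(317,172),.012),("purple",(331,207),(331,210),.034),("turq",(239,231),(246,176),.034)]:
    print(n,plane(S,[a],z),plane(D,[b],z))
a=cv2.imread("pics/scene0.png")[140:240,225:325]; b=cv2.imread("pics/side0.png")[115:215,260:380]
c=cv2.imread("pics/scene0.png")[225:305,320:460]
out=np.zeros((600,800,3),np.uint8); out[:300,:300]=cv2.resize(a,(300,300),interpolation=3);out[:300,320:680]=cv2.resize(b,(360,300),interpolation=3); out[310:550,:420]=cv2.resize(c,(420,240),interpolation=3)
cv2.imwrite("pics/crop1.png",np.clip(out*1.5,0,255).astype(np.uint8))
E
```

```text
block [[ 0.4399 -0.1307]] [[ 0.4348 -0.137 ]]
spacer [[ 0.6376 -0.1179]] [[ 0.639  -0.1213]]
press [[ 0.484  -0.3366]] [[ 0.4817 -0.3423]]
nestfloor [[0.5408 0.1728]] [[0.5412 0.1698]]
purple [[ 0.5543 -0.0072]] [[ 0.5497 -0.0107]]
turq [[0.3453 0.1413]] [[0.3482 0.1435]]
```

View pics/crop1.png

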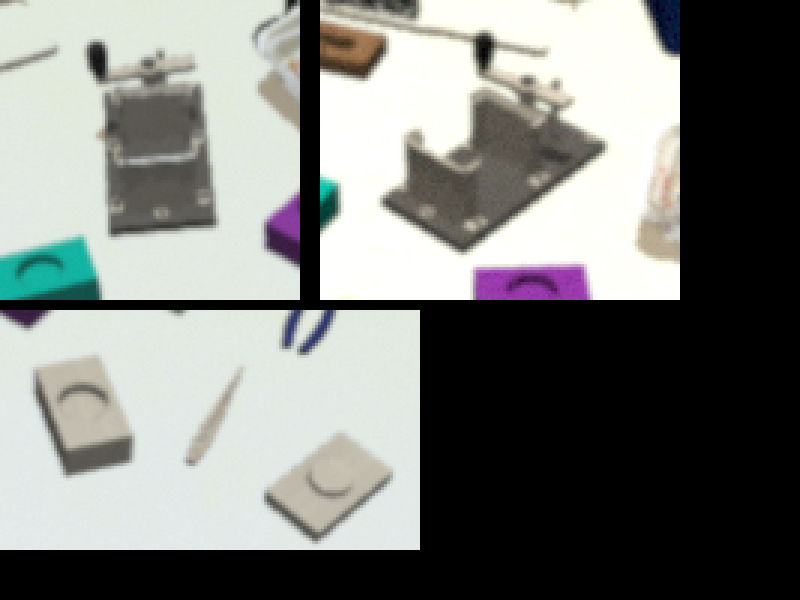

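Call:
move_arm --commands '[[[-0.046, -0.032, 0, 0, 0, 0, 0.0854], [-0.046, -0.032, 0, 0, 0, 0, 0.0854], [-0.046, -0.032, 0, 0, 0, 0, 0.0854], [-0.046, -0.032, 0, 0, 0, 0, 0.0854], [-0.046, -0.032, 0, 0, 0, 0, 0.0854], [-0.046, -0.032, 0, 0, 0, 0, 0.0854], [-0.046, -0.032, 0, 0, 0, 0, 0.0854], [-0.046, -0.032, 0, 0, 0, 0, 0.0854], [-0.046, -0.032, 0, 0, 0, 0, 0.0854], [0, 0, 0, 0, 0, 0, 0.0854], [0, 0, 0, 0, 0, 0, 0.0854]]]'

```text
t: 1.52
eef_pos: [0.54, 0.1711, 0.231]
tool_rot: [-0.0, 0.221, 0.975, 0.0]
contact_force: [0.4, 0.3, -0.8]
gripper_width: 0.998
grasp_force: 0.0
```

```bash
python3 - <<'E'
from h import *
S,D=cam("scene"),cam("side")
a=plane(S,[(261,218),(297,215)],.012);b=plane(D,[(281.7,181.7),(308.3,197.7),(355,164)],.012)
print(a,b)
im,C=snap("wrist","w1"); print(bot.get_obs()["eef_pos"],bot.get_obs()["tool_rot"])
cv2.imwrite("pics/w1.png",np.clip(im*1.4,0,255))
E
```

```text
[[0.431  0.1413]
 [0.4954 0.066 ]] [[0.4414 0.1372]
 [0.5042 0.065 ]
 [0.6534 0.1958]]
[0.5397 0.172  0.231 ] [-0.0004  0.2202  0.9754  0.0002][ WARN:0@0.287] global loadsave.cpp:1063 imwrite_ Unsupported depth image for selected encoder is fallbacked to CV_8U.
```

View pics/w1.png

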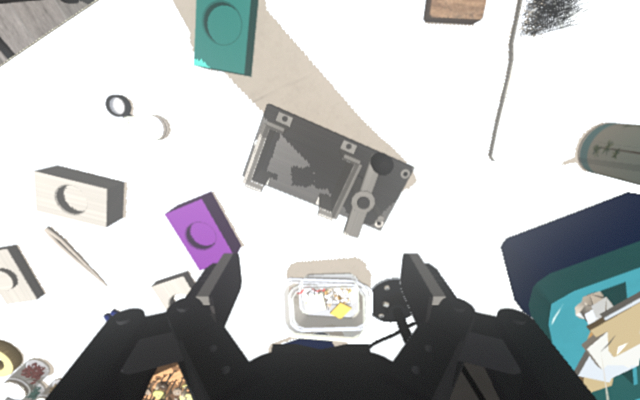

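```bash
python3 - <<'E'
from h import *
im=cv2.imread("pics/w1.png"); 
cv2.imwrite("pics/c2.png",cv2.resize(im[95:245,235:425],(760,600),interpolation=cv2.INTER_CUBIC))
E
```

```text
(no output)
```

View pics/c2.png

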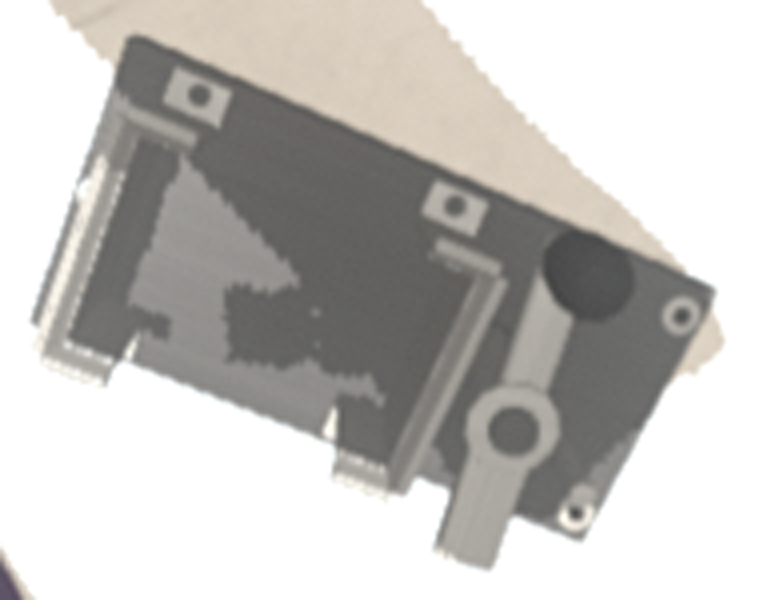

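```bash
python3 - <<'E'
from h import *
o=dict(eef_pos=[.5397,.172,.231],tool_rot=[-.0004,.2202,.9754,.0002])
C=cam("wrist",o)
f=lambda p,z: plane(C,np.array(p)/4+[235,95],z)
P=f([(130,38),(715,290),(583,542)],.012); print(P, np.linalg.norm(P[1]-P[0]),np.linalg.norm(P[2]-P[1]))
az=lambda v: np.degrees(np.arctan2(v[1],v[0]))
print("az",az(P[1]-P[0]),az(P[1]-P[2])-90)
G=f([(118,98),(505,268),(405,490),(45,358)],.0765); print(G,G.mean(0),az(G[1]-G[0]),az(G[2]-G[3]),np.linalg.norm(G-np.roll(G,1,0),axis=1))
T=f([(195,143),(437,242),(335,475),(108,383)],.0765); print(T,T.mean(0))
V=f([(513,430)],.09)[0];print("pivot",V)
K=f([(588,275)],.122)[0];print("knob",K)
a=np.radians(az(P[1]-P[0])); ux=np.array([np.cos(a),np.sin(a)]);uy=np.array([-ux[1],ux[0]])
print("platemid y",((P[1]+P[2])/2-uy*0)@uy, "guidemean y",G.mean(0)@uy,"pivot y",V@uy,"pivot-0.072",V-.072*ux, G.mean(0))
print("keeper angle",np.radians(az(K-V))-a)
E
```

```text
[[0.4394 0.1504]
 [0.5902 0.2853]
 [0.6561 0.213 ]] 0.20234563266673974 0.09782884958785698
az 41.80199312976665 42.32086138167449
[[0.4554 0.1512]
 [0.5381 0.2231]
 [0.5849 0.1726]
 [0.507  0.0997]] [0.5213 0.1616] 40.972819752323666 43.06033259760679 [0.0729 0.1095 0.0689 0.1066]
[[0.4738 0.1637]
 [0.5239 0.2095]
 [0.5722 0.1565]
 [0.5207 0.1118]] [0.5226 0.1604]
pivot [0.576  0.2074]
knob [0.5364 0.2373]
platemid y -0.22963309071381263 guidemean y -0.2269976232164072 pivot y -0.22935612190402513 pivot-0.072 [0.5224 0.1594] [0.5213 0.1616]
keeper angle 1.765559225816701
```

Call:
move_arm --commands '[[[-0.03, -0.048, 0, 0, 0, 0, 0.0854], [-0.03, -0.048, 0, 0, 0, 0, 0.0854], [-0.03, -0.048, 0, 0, 0, 0, 0.0854], [-0.03, -0.048, 0, 0, 0, 0, 0.0854], [-0.03, -0.048, 0, 0, 0, 0, 0.0854], [-0.03, -0.048, 0, 0, 0, 0, 0.0854], [-0.03, -0.048, 0, 0, 0, 0, 0.0854], [-0.03, -0.048, 0, 0, 0, 0, 0.0854], [0, 0, 0, 0, 0, 0, 0.0854], [0, 0, 0, 0, 0, 0, 0.0854]]]'

```text
t: 2.82
eef_pos: [0.592, -0.277, 0.2308]
tool_rot: [-0.0, 0.22, 0.976, 0.001]
contact_force: [0.3, 0.4, -0.6]
gripper_width: 0.996
grasp_force: 0.0
```

```bash
python3 - <<'E'
from h import *
im,C=snap("wrist","w2"); print(bot.get_obs()["eef_pos"],bot.get_obs()["tool_rot"])
im=im[:300]
cv2.imwrite("pics/w2b.png",np.clip(im*1.3,0,255).astype(np.uint8))
hsv=cv2.cvtColor(im,cv2.COLOR_BGR2HSV)
print([im[int(y),int(x)] for x,y in proj(C,[(.437,-.134,.034),(.483,-.34,.02),(.5,-.22,0)])],proj(C,[(.437,-.134,.034),(.483,-.34,.02),(.638,-.12,.015)]))
E
```

```text
[ 0.5922 -0.2763  0.2309] [-0.0003  0.2194  0.9756  0.0008]
[array([112, 148, 186], dtype=uint8), array([195, 196, 193], dtype=uint8), array([151, 159, 166], dtype=uint8)] [[379.9576 -18.8578]
 [232.4917 113.3558]
 [445.5023 150.5916]]
```

View pics/w2b.png

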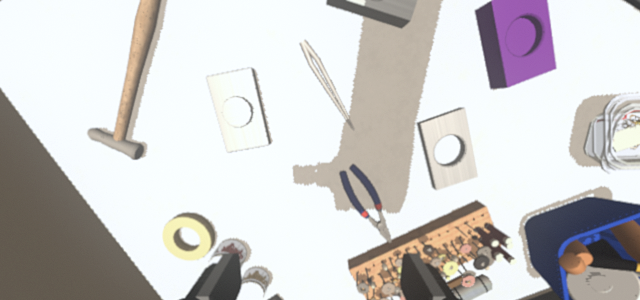

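```bash
cat >> h.py <<'E'
def rect(im,C,box,z,lo=None):
    """fit a part's top face in the crop box: Otsu against the table, min-area rectangle in world coords"""
    x0,y0,x1,y1=box; s=im[y0:y1,x0:x1].astype(int)
    ch=cv2.GaussianBlur(s.astype(np.uint8),(3,3),0)
    g=ch[:,:,0]
    t,m=cv2.threshold(g,lo or 0,255,cv2.THRESH_BINARY_INV+(0 if lo else cv2.THRESH_OTSU))
    cs,_=cv2.findContours(m,cv2.RETR_EXTERNAL,cv2.CHAIN_APPROX_NONE); c=max(cs,key=cv2.contourArea)[:,0]+[x0,y0]
    w=plane(C,c,z); r=cv2.minAreaRect((w*1000).astype(np.float32)); b=cv2.boxPoints(r)
    e=max([b[1]-b[0],b[2]-b[1]],key=np.linalg.norm)
    return t,np.array(r[0])/1000,r[1],np.degrees(np.arctan2(e[1],e[0]))%180
E
python3 - <<'E'
from h import *
im=cv2.imread("pics/w2.png")
C=cam("wrist",dict(eef_pos=[.5922,-.2763,.2309],tool_rot=[-.0003,.2194,.9756,.0008]))
print(rect(im,C,(195,57,285,165),.015)); print(rect(im,C,(405,95,490,200),.015))
a=np.clip(im[57:167,195:285]*1.2,0,255);b=np.clip(im[95:205,405:495]*1.2,0,255)
cv2.imwrite("pics/c3.png",cv2.resize(np.hstack([a,b]).astype(np.uint8),(792,484),interpolation=3))
E
```

```text
(160.0, array([ 0.492, -0.305]), (5.742923736572266, 89.43040466308594), np.float32(164.47768))
(155.0, array([ 0.615 , -0.1562]), (18.024030685424805, 125.26956939697266), np.float32(159.9471))
```

View pics/c3.png

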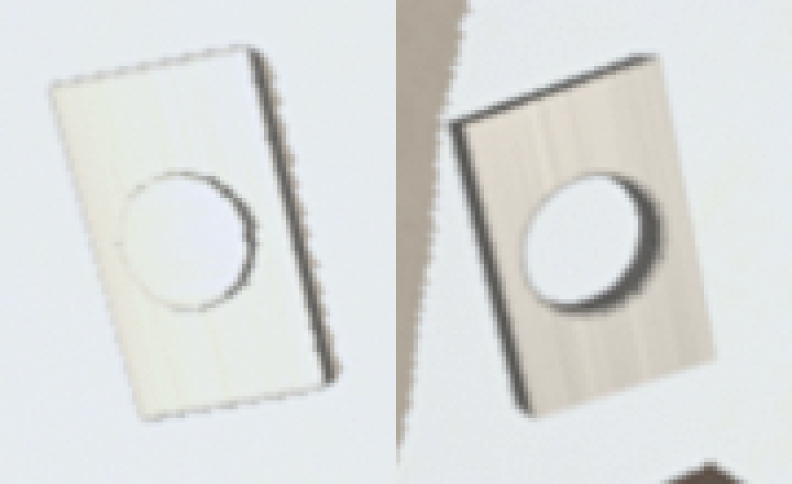

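```bash
cat >> h.py <<'E'
def quad(C,px,z):
    w=plane(C,px,z); d=[np.linalg.norm(w[i]-w[(i+1)%4]) for i in range(4)]
    i=int(d[0]<d[1]); e=w[(i+1)%4]-w[i]+(w[(i+2)%4]-w[(i+3)%4])
    return w.mean(0),np.round(np.array(d)*1000,1),np.degrees(np.arctan2(e[1],e[0]))%180
E
python3 - <<'E'
from h import *
C=cam("wrist",dict(eef_pos=[.5922,-.2763,.2309],tool_rot=[-.0003,.2194,.9756,.0008]))
print("press",quad(C,np.array([(52,85),(250,48),(325,382),(142,418)])/4.4+[195,57],.015))
print("spacer",quad(C,np.array([(72,124),(264,55),(319,357),(139,413)])/4.4+[405,95],.015))
C=cam("wrist",dict(eef_pos=[.5397,.172,.231],tool_rot=[-.0004,.2202,.9754,.0002]))
im=cv2.imread("pics/w1.png")
print("block",plane(C,[(37,172),(107,187),(107,225),(37,207)],.034))
o=bot.get_obs(); w=o["tool_rot"]; Rm=R.from_quat([w[1],w[2],w[3],w[0]]).as_matrix(); print(Rm, o["q"])
print(Rm.T@(np.array([.437,-.134,.2])-o["eef_pos"]))
E
```

```text
press (array([ 0.4843, -0.3326]), array([54.4, 89.1, 54.6, 90.5]), np.float64(164.21290340210263))
spacer (array([ 0.6403, -0.1134]), array([54.7, 91.3, 54.9, 90. ]), np.float64(174.2022506555338))
block [[ 0.3848 -0.1466]
 [ 0.4394 -0.0779]
 [ 0.4813 -0.1123]
 [ 0.4205 -0.1808]]
[[-0.9038  0.4281 -0.0003]
 [ 0.4281  0.9038  0.0017]
 [ 0.001   0.0015 -1.    ]] [ 0.0786  0.459   0.3673  1.6295 -0.1823  1.0878  1.6248]
[0.2011 0.0622 0.0312]
```

Call:
move_arm --commands '[[[0.05, 0.0155, 0, 0, 0, 0, 0.0854], [0.05, 0.0155, 0, 0, 0, 0, 0.0854], [0.05, 0.0155, 0, 0, 0, 0, 0.0854], [0.05, 0.0155, 0, 0, 0, 0, 0.0854], [0, 0, 0.009, 0, 0, 10.4, 0.0854], [0, 0, 0.009, 0, 0, 10.4, 0.0854], [0, 0, 0.009, 0, 0, 10.4, 0.0854], [0, 0, 0.009, 0, 0, 10.4, 0.0854], [0, 0, 0.009, 0, 0, 10.4, 0.0854], [0, 0, 0.009, 0, 0, 10.4, 0.0854], [0, 0, 0.009, 0, 0, 10.4, 0.0854], [0, 0, 0.009, 0, 0, 10.4, 0.0854], [0, 0, 0.009, 0, 0, 10.4, 0.0854], [0, 0, 0.009, 0, 0, 10.4, 0.0854], [0, 0, 0, 0, 0, 0, 0.0854], [0, 0, 0, 0, 0, 0, 0.0854]]]'

```text
t: 4.88
eef_pos: [0.4379, -0.136, 0.1416]
tool_rot: [-0.0, 0.903, 0.429, 0.0]
contact_force: [0.2, -0.4, -0.1]
gripper_width: 1.001
grasp_force: 0.0
```

```bash
cat >> h.py <<'E'
def yaw(o): 
    w=o["tool_rot"]; M=R.from_quat([w[1],w[2],w[3],w[0]]).as_matrix(); return M,np.degrees(np.arctan2(M[1,0],M[0,0]))
def goto(x,y,z,yw):
    """tool-frame shift to a world target, and the rz (deg) for the yaw"""
    o=bot.get_obs(); M,a=yaw(o); print("pos",o["eef_pos"],"yaw",a,"q7",o["q"][6],"shift",M.T@(np.array([x,y,z])-o["eef_pos"]),"rz",-((yw-a+180)%360-180))
E
python3 - <<'E'
from h import *
im,C=snap("wrist","w3"); goto(.437,-.134,.14,51)
cv2.imwrite("pics/w3b.png",np.clip(im[60:340,170:470]*1.1,0,255).astype(np.uint8).repeat(2,0).repeat(2,1))
E
```

```text
pos [ 0.438  -0.1363  0.1417] yaw 50.70460762714051 q7 -0.2954620333876355 shift [ 0.0012 -0.0023  0.0017] rz -0.2953923728594816
```

View pics/w3b.png

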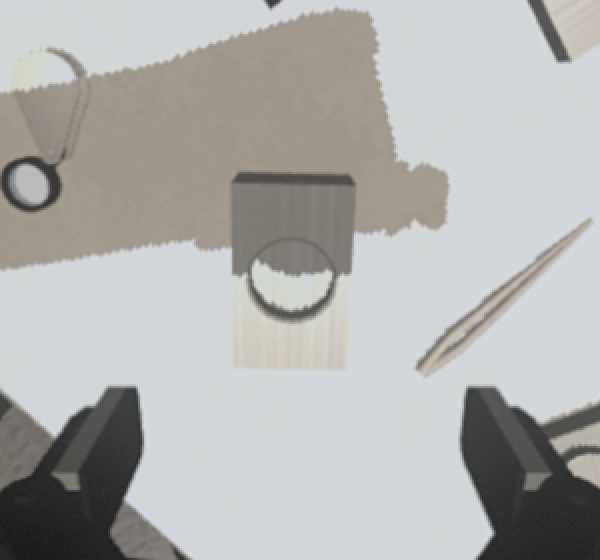

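```bash
python3 - <<'E'
from h import *
C=cam("wrist"); q=quad(C,np.array([(232,183),(355,183),(347,370),(233,370)])/2+[170,60],.034);print(q)
goto(*q[0],.003,q[2]); print(proj(C,[(*bot.get_obs()["eef_pos"][:2],.034)]))
E
```

```text
(array([ 0.4322, -0.1352]), array([54.5, 92.8, 56.6, 92.8]), np.float64(49.384748824126575))
pos [ 0.438  -0.1363  0.1417] yaw 50.70460762714051 q7 -0.2954620333876355 shift [-0.0029 -0.0052  0.1387] rz 1.3198588030139433
[[321.3352 198.0767]]
```

Call:
move_arm --commands '[[[-0.003, -0.005, 0.03, 0, 0, 1.3, 0.0854], [0, 0, 0.04, 0, 0, 0, 0.0854], [0, 0, 0.04, 0, 0, 0, 0.0854], [0, 0, 0.015, 0, 0, 0, 0.0854], [0, 0, 0.008, 0, 0, 0, 0.0854], [0, 0, 0.005, 0, 0, 0, 0.0854], [0, 0, 0, 0, 0, 0, 0.0854], [0, 0, 0, 0, 0, 0, 0.06], [0, 0, 0, 0, 0, 0, 0.05], [0, 0, 0, 0, 0, 0, 0.04], [0, 0, 0, 0, 0, 0, 0.04], [0, 0, 0, 0, 0, 0, 0.04], [0, 0, 0, 0, 0, 0, 0.04]]]' --squeeze 80

```text
t: 6.55
eef_pos: [0.4322, -0.1361, 0.0041]
tool_rot: [-0.0, 0.909, 0.416, 0.001]
contact_force: [-2.1, 1.1, 9.1]
gripper_width: 0.64
grasp_force: 83.7
```

Call:
move_arm --commands '[[[0, 0, -0.02, 0, 0, 0, 0.04], [0, 0, -0.05, 0, 0, 0, 0.04], [0, 0, -0.052, 0, 0, 0, 0.04], [0, 0, -0.052, 0, 0, 0, 0.04], [0, 0, -0.052, 0, 0, 0, 0.04], [0.0406, -0.0248, 0, 0, 0, 0, 0.04], [0.0406, -0.0248, 0, 0, 0, 0, 0.04], [0.0406, -0.0248, 0, 0, 0, 0, 0.04], [0.0406, -0.0248, 0, 0, 0, 0, 0.04], [0.0406, -0.0248, 0, 0, 0, 0, 0.04], [0, 0, 0, 0, 0, 0, 0.04], [0, 0, 0, 0, 0, 0, 0.04], [0, 0, 0, 0, 0, 0, 0.04]]]'

```text
t: 8.18
eef_pos: [0.4703, 0.097, 0.229]
tool_rot: [0.0, 0.91, 0.415, -0.001]
contact_force: [-0.6, -0.2, -5.0]
gripper_width: 0.642
grasp_force: 88.1
```

```bash
python3 - <<'E'
from h import *
im,C=snap("wrist","w4"); goto(.522,.160,.2,222); p=proj(C,[(.522,.16,.0765)])[0]; print(p)
x,y=int(p[0])-100,max(0,int(p[1])-75)
print(x,y); cv2.imwrite("pics/w4b.png",cv2.resize(np.clip(im[y:y+150,x:x+200]*1.6,0,255).astype(np.uint8),(800,600),interpolation=3))
E
```

```text
pos [0.4704 0.0971 0.2291] yaw 49.034175886536566 q7 -0.9477613458598583 shift [ 0.0813 -0.0023  0.0291] rz -172.96582411346344
[319.1848 105.7845]
219 30
```

View pics/w4b.png

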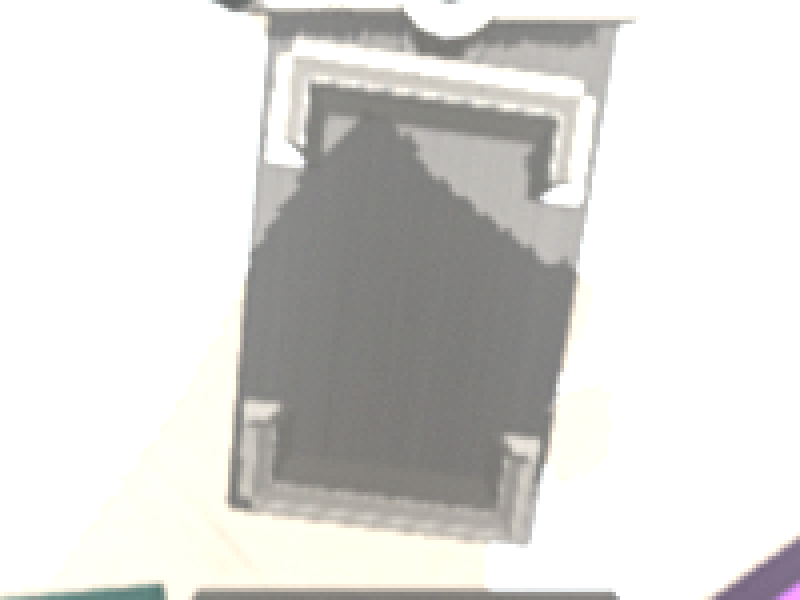

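```bash
python3 - <<'E'
from h import *
C=cam("wrist")
for q in ([(288,42),(597,92),(528,545),(240,510)],[(265,162),(583,207),(540,440),(243,402)]):
    w=plane(C,np.array(q)/4+[219,30],.0765); print(w.mean(0),[np.round(1000*np.linalg.norm(w[i]-w[i-1]),1) for i in range(4)],[np.degrees(np.arctan2(*(w[i]-w[j])[::-1])) for i,j in ((0,3),(1,2),(0,1),(3,2))])
e=plane(C,np.array([(268,15),(230,505),(612,20),(530,540)])/4+[219,30],.012); print([np.degrees(np.arctan2(*(e[i]-e[i+1])[::-1])) for i in (0,2)])
E
```

```text
[0.5232 0.1568] [np.float64(111.2), np.float64(73.3), np.float64(109.6), np.float64(76.7)] [np.float64(40.65059848579617), np.float64(42.42043165197426), np.float64(130.7708989330452), np.float64(131.9977672311315)]
[0.5231 0.1583] [np.float64(57.0), np.float64(77.5), np.float64(56.6), np.float64(76.8)] [np.float64(41.149999807434824), np.float64(40.52415394191018), np.float64(131.576118440759), np.float64(131.84383678297158)]
[np.float64(41.89043790976193), np.float64(42.13371164138974)]
```

Call:
move_arm --commands '[[[0.0404, -0.0005, 0, 0, 0, 0, 0.04], [0.0404, -0.0006, 0, 0, 0, 0, 0.04], [0, 0, 0.04, 0, 0, 7.3, 0.04], [0, 0, 0.045, 0, 0, 0, 0.04], [0, 0, 0.03, 0, 0, 0, 0.04], [0, 0, 0.014, 0, 0, 0, 0.04], [0, 0, 0, 0, 0, 0, 0.04], [0, 0, 0, 0, 0, 0, 0.04]]]'

```text
t: 9.22
eef_pos: [0.524, 0.1604, 0.1016]
tool_rot: [-0.0, 0.934, 0.357, 0.001]
contact_force: [-0.2, 0.2, -4.5]
gripper_width: 0.639
grasp_force: 87.9
```

```bash
python3 - <<'E'
from h import *
goto(.5226,.1588,.0161,41.7)
E
```

```text
pos [0.524  0.1604 0.1016] yaw 41.83011786435491 q7 -0.9960577143730642 shift [-0.0023  0.0002  0.0855] rz 0.1301178643549008
```

Call:
move_arm --commands '[[[-0.002, 0, 0.01, 0, 0, 0, 0.04], [0, 0, 0.01, 0, 0, 0, 0.04], [0, 0, 0.005, 0, 0, 0, 0.04], [0, 0, 0.005, 0, 0, 0, 0.04], [0, 0, 0.005, 0, 0, 0, 0.04], [0, 0, 0.005, 0, 0, 0, 0.04], [0, 0, 0, 0, 0, 0, 0.04]]]'

```text
t: 10.1
eef_pos: [0.5214, 0.1587, 0.06]
tool_rot: [0.0, 0.934, 0.357, -0.0]
contact_force: [1.4, -0.6, -5.9]
gripper_width: 0.638
grasp_force: 88.1
```

Call:
move_arm --commands '[[[0, 0, 0.006, 0, 0, 0, 0.04], [0, 0, 0.008, 0, 0, 0, 0.04], [0, 0, 0.008, 0, 0, 0, 0.04], [0, 0, 0.008, 0, 0, 0, 0.04], [0, 0, 0.005, 0, 0, 0, 0.04], [0, 0, 0.004, 0, 0, 0, 0.04], [0, 0, 0.002, 0, 0, 0, 0.04], [0, 0, 0, 0, 0, 0, 0.04]]]'

```text
t: 11.1
eef_pos: [0.5215, 0.1588, 0.0192]
tool_rot: [0.0, 0.934, 0.357, 0.0]
contact_force: [1.5, -1.8, -6.7]
gripper_width: 0.639
grasp_force: 88.2
```

Call:
move_arm --commands '[[[0, 0, 0.002, 0, 0, 0, 0.04], [0, 0, 0.001, 0, 0, 0, 0.04], [0, 0, 0.001, 0, 0, 0, 0.04], [0, 0, 0, 0, 0, 0, 0.04]]]'

```text
t: 11.6
eef_pos: [0.5216, 0.1589, 0.0162]
tool_rot: [-0.0, 0.934, 0.357, 0.0]
contact_force: [-0.9, -2.7, 5.0]
gripper_width: 0.639
grasp_force: 89.5
```

Call:
move_arm --commands '[[[0, 0, 0, 0, 0, 0, 0.06], [0, 0, 0, 0, 0, 0, 0.075], [0, 0, 0, 0, 0, 0, 0.075], [0, 0, -0.02, 0, 0, 0, 0.075], [0, 0, -0.05, 0, 0, 0, 0.075], [0, 0, -0.05, 0, 0, 0, 0.0854], [0, 0, -0.05, 0, 0, 0, 0.0854], [-0.0154, 0.047, 0, 0, 0, 0, 0.0854], [-0.0154, 0.047, 0, 0, 0, 0, 0.0854], [-0.0154, 0.047, 0, 0, 0, 0, 0.0854], [-0.0154, 0.047, 0, 0, 0, 0, 0.0854], [-0.0154, 0.047, 0, 0, 0, 0, 0.0854], [-0.0154, 0.047, 0, 0, 0, 0, 0.0854], [0, 0, 0.013, 0, 0, 9.5, 0.0854], [0, 0, 0.013, 0, 0, 9.5, 0.0854], [0, 0, 0.013, 0, 0, 9.5, 0.0854], [0, 0, 0.013, 0, 0, 9.5, 0.0854], [0, 0, 0.013, 0, 0, 9.5, 0.0854], [0, 0, 0, 0, 0, 0, 0.0854], [0, 0, 0, 0, 0, 0, 0.0854]]]'

```text
t: 14.1
eef_pos: [0.6409, -0.1127, 0.1207]
tool_rot: [0.0, 0.999, -0.048, 0.0]
contact_force: [-0.1, 0.2, -0.6]
gripper_width: 0.996
grasp_force: 0.0
```

```bash
python3 - <<'E'
from h import *
im,C=snap("wrist","w5"); goto(.6403,-.1134,.003,-5.8)
print(proj(C,[(.6403,-.1134,.015)]))
g=im[:,:,0]
print(im[190:260:6,320].tolist()); print(im[198,235:405:5].tolist())
E
```

```text
pos [ 0.6411 -0.1128  0.1209] yaw -5.491829389174824 q7 -1.1679367984359983 shift [-0.0008  0.0007  0.1179] rz 0.3081706108251865
[[323.3367 197.7782]]
[[129, 140, 148], [128, 139, 147], [195, 194, 191], [196, 192, 189], [74, 77, 78], [178, 187, 190], [174, 183, 187], [173, 182, 186], [172, 180, 185], [197, 194, 191], [197, 194, 190], [198, 194, 190]]
[[126, 137, 144], [129, 139, 147], [128, 139, 147], [129, 139, 148], [128, 138, 147], [130, 141, 148], [126, 137, 144], [126, 136, 144], [125, 136, 144], [126, 137, 144], [127, 137, 144], [127, 138, 145], [114, 120, 126], [109, 114, 117], [95, 101, 106], [129, 140, 148], [128, 140, 147], [136, 144, 150], [196, 193, 190], [198, 194, 191], [197, 194, 190], [197, 195, 190], [78, 80, 81], [150, 155, 154], [165, 163, 161], [196, 194, 190], [195, 193, 189], [194, 194, 190], [197, 195, 191], [197, 194, 190], [199, 195, 191], [196, 194, 190], [198, 195, 191], [197, 194, 191]]
```

```bash
python3 - <<'E'
from h import *
im=cv2.imread("pics/w5.png").astype(int)
for u in (295,340,350): print(u,[(v,*im[v,u-1:u+2].mean(0).astype(int)[[0,2]].tolist()) for v in list(range(130,160,2))+list(range(232,258,2))])
for v in (165,230): print(v,[(u,*im[v-1:v+2,u].mean(0).astype(int)[[0,2]].tolist()) for u in list(range(276,300,2))+list(range(346,370,2))])
E
```

```text
295 [(130, 129, 148), (132, 129, 147), (134, 128, 145), (136, 128, 146), (138, 128, 147), (140, 128, 146), (142, 129, 146), (144, 126, 144), (146, 93, 103), (148, 106, 114), (150, 115, 124), (152, 115, 123), (154, 114, 123), (156, 114, 123), (158, 114, 123), (232, 171, 175), (234, 185, 185), (236, 187, 186), (238, 188, 186), (240, 190, 187), (242, 195, 189), (244, 196, 190), (246, 197, 189), (248, 197, 189), (250, 197, 190), (252, 197, 190), (254, 198, 190), (256, 198, 190)]
340 [(130, 197, 190), (132, 196, 190), (134, 195, 189), (136, 196, 190), (138, 197, 190), (140, 196, 190), (142, 197, 190), (144, 177, 177), (146, 82, 88), (148, 162, 157), (150, 200, 191), (152, 197, 190), (154, 197, 190), (156, 196, 189), (158, 195, 190), (232, 173, 185), (234, 172, 185), (236, 172, 184), (238, 170, 184), (240, 170, 183), (242, 188, 188), (244, 195, 190), (246, 195, 190), (248, 195, 191), (250, 195, 190), (252, 197, 191), (254, 196, 190), (256, 197, 190)]
350 [(130, 196, 190), (132, 196, 190), (134, 196, 189), (136, 196, 190), (138, 196, 191), (140, 195, 190), (142, 195, 190), (144, 151, 159), 
[... 463 characters left out ...]
290, 127, 145), (292, 128, 146), (294, 118, 131), (296, 113, 121), (298, 112, 120), (346, 172, 168), (348, 198, 190), (350, 198, 190), (352, 197, 190), (354, 195, 190), (356, 177, 179), (358, 127, 145), (360, 130, 147), (362, 132, 148), (364, 135, 151), (366, 133, 148), (368, 145, 156)]
230 [(276, 128, 145), (278, 128, 145), (280, 127, 145), (282, 129, 146), (284, 129, 146), (286, 129, 147), (288, 127, 145), (290, 154, 161), (292, 196, 190), (294, 185, 182), (296, 153, 169), (298, 170, 183), (346, 172, 186), (348, 174, 186), (350, 172, 185), (352, 172, 184), (354, 192, 190), (356, 196, 190), (358, 196, 190), (360, 196, 190), (362, 196, 191), (364, 196, 191), (366, 195, 190), (368, 197, 191)]
```

```bash
python3 - <<'E'
from h import *
q=quad(cam("wrist"),[(293.7,147.7),(357.4,147.7),(352.5,241.5),(295.2,241.5)],.015);print(q); goto(*q[0],.0,q[2]-180)
E
```

```text
(array([ 0.6408, -0.1148]), array([55.8, 91.6, 56.2, 91.6]), np.float64(173.7928980018751))
pos [ 0.6411 -0.1128  0.1209] yaw -5.491829389174824 q7 -1.1679367984359983 shift [-0.0001  0.002   0.1209] rz 0.7152726089500732
```

Call:
move_arm --commands '[[[0, 0.002, 0.03, 0, 0, 0.7, 0.067], [0, 0, 0.035, 0, 0, 0, 0.067], [0, 0, 0.025, 0, 0, 0, 0.067], [0, 0, 0.01, 0, 0, 0, 0.067], [0, 0, 0.01, 0, 0, 0, 0.067], [0, 0, 0.003, 0, 0, 0, 0.067], [0, 0, 0.002, 0, 0, 0, 0.067], [0, 0, 0.002, 0, 0, 0, 0.067], [0, 0, 0, 0, 0, 0, 0.067]]]'

```text
t: 15.28
eef_pos: [0.6406, -0.1147, 0.0034]
tool_rot: [-0.0, 0.998, -0.055, 0.0]
contact_force: [0.4, 0.0, 0.2]
gripper_width: 0.785
grasp_force: 0.0
```

No contact yet; feel down.

Call:
move_arm --commands '[[[0, 0, 0.002, 0, 0, 0, 0.064], [0, 0, 0.002, 0, 0, 0, 0.064], [0, 0, 0, 0, 0, 0, 0.064]]]'

```text
t: 15.65
eef_pos: [0.6404, -0.1147, -0.0009]
tool_rot: [-0.0, 0.998, -0.055, -0.0]
contact_force: [-0.1, -0.6, 0.0]
gripper_width: 0.749
grasp_force: 0.0
```

Call:
move_arm --commands '[[[0, 0, 0.0015, 0, 0, 0, 0.064], [0, 0, 0.0015, 0, 0, 0, 0.064], [0, 0, 0, 0, 0, 0, 0.064]]]'

```text
t: 16.02
eef_pos: [0.6404, -0.1147, -0.0039]
tool_rot: [-0.0, 0.998, -0.055, -0.0]
contact_force: [-0.5, 0.6, -0.1]
gripper_width: 0.75
grasp_force: 0.0
```

Call:
move_arm --commands '[[[0, 0, 0, 0, 0, 0, 0.055], [0, 0, 0, 0, 0, 0, 0.04], [0, 0, 0, 0, 0, 0, 0.04], [0, 0, 0, 0, 0, 0, 0.04], [0, 0, 0, 0, 0, 0, 0.04]]]' --squeeze 60

```text
t: 16.65
eef_pos: [0.6407, -0.115, -0.0033]
tool_rot: [0.0, 0.998, -0.055, 0.0]
contact_force: [-1.5, -0.2, 4.9]
gripper_width: 0.637
grasp_force: 64.4
```

Call:
move_arm --commands '[[[0, 0, -0.015, 0, 0, 0, 0.04], [0, 0, -0.04, 0, 0, 0, 0.04], [0, 0, -0.06, 0, 0, 0, 0.04], [0, 0, -0.06, 0, 0, 0, 0.04], [-0.0247, -0.0432, 0, 0, 0, 0, 0.04], [-0.0247, -0.0432, 0, 0, 0, 0, 0.04], [-0.0247, -0.0432, 0, 0, 0, 0, 0.04], [-0.0247, -0.0432, 0, 0, 0, 0, 0.04], [-0.0247, -0.0432, 0, 0, 0, 0, 0.04], [-0.0247, -0.0432, 0, 0, 0, 0, 0.04], [0, 0, 0, 0, 0, -9.6, 0.04], [0, 0, 0, 0, 0, -9.6, 0.04], [0, 0, 0, 0, 0, -9.6, 0.04], [0, 0, 0, 0, 0, -9.6, 0.04], [0, 0, 0, 0, 0, -9.7, 0.04], [0, 0, 0.04, 0, 0, 0, 0.04], [0, 0, 0.03, 0, 0, 0, 0.04], [0, 0, 0, 0, 0, 0, 0.04], [0, 0, 0, 0, 0, 0, 0.04]]]'

```text
t: 19.02
eef_pos: [0.5226, 0.1593, 0.1025]
tool_rot: [0.0, 0.934, 0.356, 0.001]
contact_force: [1.1, 0.1, -2.3]
gripper_width: 0.643
grasp_force: 64.5
```

```bash
python3 - <<'E'
from h import *
goto(.522,.1588,.0427,41.8)
E
```

```text
pos [0.5226 0.1593 0.1025] yaw 41.739352767437744 q7 -0.9345864746657108 shift [-0.0008 -0.0001  0.0598] rz -0.060647232562246245
```

Call:
move_arm --commands '[[[-0.0008, 0, 0.012, 0, 0, 0, 0.04], [0, 0, 0.01, 0, 0, 0, 0.04], [0, 0, 0.006, 0, 0, 0, 0.04], [0, 0, 0.006, 0, 0, 0, 0.04], [0, 0, 0.006, 0, 0, 0, 0.04], [0, 0, 0.006, 0, 0, 0, 0.04], [0, 0, 0.005, 0, 0, 0, 0.04], [0, 0, 0.004, 0, 0, 0, 0.04], [0, 0, 0.002, 0, 0, 0, 0.04], [0, 0, 0, 0, 0, 0, 0.04]]]'

```text
t: 20.27
eef_pos: [0.5212, 0.1587, 0.0442]
tool_rot: [0.0, 0.934, 0.356, -0.0]
contact_force: [0.2, -0.4, -2.3]
gripper_width: 0.637
grasp_force: 64.6
```

Call:
move_arm --commands '[[[0, 0, 0.001, 0, 0, 0, 0.04], [0, 0, 0.001, 0, 0, 0, 0.04], [0, 0, 0.0008, 0, 0, 0, 0.04], [0, 0, 0, 0, 0, 0, 0.04]]]'

```text
t: 20.78
eef_pos: [0.5214, 0.1588, 0.0427]
tool_rot: [-0.0, 0.934, 0.356, 0.0]
contact_force: [-4.3, -1.8, 11.6]
gripper_width: 0.637
grasp_force: 66.2
```

Call:
move_arm --commands '[[[0, 0, 0, 0, 0, 0, 0.06], [0, 0, 0, 0, 0, 0, 0.075], [0, 0, 0, 0, 0, 0, 0.075], [0, 0, -0.02, 0, 0, 0, 0.075], [0, 0, -0.04, 0, 0, 0, 0.075], [0, 0, -0.05, 0, 0, 0, 0.0854], [0, 0, -0.05, 0, 0, 0, 0.0854], [-0.0395, 0.038, 0, 0, 0, 0, 0.0854], [-0.0395, 0.038, 0, 0, 0, 0, 0.0854], [-0.0395, 0.038, 0, 0, 0, 0, 0.0854], [-0.0395, 0.038, 0, 0, 0, 0, 0.0854], [-0.0395, 0.038, 0, 0, 0, 0, 0.0854], [-0.0395, 0.038, 0, 0, 0, 0, 0.0854], [-0.0395, 0.038, 0, 0, 0, 0, 0.0854], [-0.0395, 0.038, 0, 0, 0, 0, 0.0854], [-0.0395, 0.038, 0, 0, 0, 0, 0.0854]]]'

```text
t: 22.78
eef_pos: [0.4836, -0.3347, 0.2014]
tool_rot: [-0.0, 0.934, 0.357, 0.0]
contact_force: [1.2, 0.8, 0.7]
gripper_width: 1.002
grasp_force: 0.0
```

Call:
move_arm --commands '[[[0, 0, 0.013, 0, 0, 9.6, 0.0854], [0, 0, 0.013, 0, 0, 9.6, 0.0854], [0, 0, 0.013, 0, 0, 9.6, 0.0854], [0, 0, 0.013, 0, 0, 9.6, 0.0854], [0, 0, 0.013, 0, 0, 9.6, 0.0854], [0, 0, 0.013, 0, 0, 9.6, 0.0854], [0, 0, 0, 0, 0, 0, 0.0854], [0, 0, 0, 0, 0, 0, 0.0854]]]'

```text
t: 23.78
eef_pos: [0.484, -0.3333, 0.1238]
tool_rot: [0.0, 0.991, -0.136, 0.0]
contact_force: [-0.4, -0.0, -0.8]
gripper_width: 1.003
grasp_force: 0.0
```

```bash
python3 - <<'E'
from h import *
im,C=snap("wrist","w6"); goto(.4843,-.3326,-.003,-15.8)
c=proj(C,[(.4843,-.3326,.015)])[0];print(c); cu,cv=int(c[0]),int(c[1])
im=im.astype(int)
for u in (cu-18,cu+18): print(u,[(v,*im[v,u-1:u+2].mean(0).astype(int)[[0,2]].tolist()) for v in list(range(cv-62,cv-36,2))+list(range(cv+32,cv+58,2))])
for v in (cv-36,cv+34): print(v,[(u,*im[v-1:v+2,u].mean(0).astype(int)[[0,2]].tolist()) for u in list(range(cu-48,cu-18,2))+list(range(cu+18,cu+48,2))])
E
```

```text
pos [ 0.4841 -0.3334  0.1241] yaw -15.69591320665572 q7 -0.786338398006254 shift [-0.0001 -0.0009  0.1271] rz 0.10408679334429394
[321.607  195.6666]
303 [(133, 185, 179), (135, 186, 179), (137, 187, 180), (139, 184, 177), (141, 144, 152), (143, 122, 138), (145, 90, 98), (147, 86, 90), (149, 107, 114), (151, 107, 113), (153, 106, 113), (155, 106, 113), (157, 105, 112), (227, 156, 167), (229, 155, 167), (231, 155, 166), (233, 154, 166), (235, 154, 166), (237, 152, 164), (239, 165, 168), (241, 187, 180), (243, 186, 179), (245, 186, 179), (247, 186, 179), (249, 187, 180), (251, 187, 180)]
339 [(133, 187, 180), (135, 187, 179), (137, 188, 179), (139, 188, 180), (141, 188, 180), (143, 167, 165), (145, 83, 90), (147, 129, 136), (149, 188, 181), (151, 187, 179), (153, 186, 179), (155, 186, 179), (157, 185, 179), (227, 159, 171), (229, 158, 170), (231, 157, 168), (233, 157, 169), (235, 157, 167), (237, 154, 166), (239, 164, 166), (241, 186, 180), (243, 185, 180), (245, 185, 180), (247, 186, 180), (249, 186, 180), (251, 187, 180)]
159 [(273, 122, 139), (275, 121, 138), (277, 121, 137), (279, 
[... 267 characters left out ...]
347, 186, 180), (349, 187, 180), (351, 187, 180), (353, 179, 175), (355, 159, 155), (357, 188, 181), (359, 187, 180), (361, 188, 180), (363, 187, 179), (365, 187, 180), (367, 186, 180)]
229 [(273, 183, 179), (275, 181, 178), (277, 183, 179), (279, 181, 178), (281, 182, 178), (283, 183, 179), (285, 183, 179), (287, 183, 178), (289, 185, 179), (291, 186, 178), (293, 186, 179), (295, 141, 146), (297, 155, 167), (299, 156, 168), (301, 157, 169), (339, 158, 170), (341, 159, 171), (343, 159, 171), (345, 159, 170), (347, 159, 171), (349, 159, 170), (351, 148, 158), (353, 179, 173), (355, 185, 180), (357, 185, 179), (359, 185, 179), (361, 186, 180), (363, 185, 179), (365, 185, 180), (367, 185, 179)]
```

```bash
python3 - <<'E'
from h import *
q=quad(cam("wrist"),[(293.2,147.6),(355,147.6),(351.6,239.3),(295.6,239.3)],.015);print(q); goto(*q[0],-.0035,q[2]-180)
E
```

```text
(array([ 0.4835, -0.3346]), array([54.8, 90.4, 55.5, 90.4]), np.float64(164.22357631184482))
pos [ 0.4841 -0.3334  0.1241] yaw -15.69591320665572 q7 -0.786338398006254 shift [-0.0003  0.0013  0.1276] rz 0.08051048149945927
```

Call:
move_arm --commands '[[[0, 0.0013, 0.03, 0, 0, 0.1, 0.066], [0, 0, 0.035, 0, 0, 0, 0.066], [0, 0, 0.03, 0, 0, 0, 0.066], [0, 0, 0.015, 0, 0, 0, 0.066], [0, 0, 0.008, 0, 0, 0, 0.064], [0, 0, 0.005, 0, 0, 0, 0.064], [0, 0, 0.003, 0, 0, 0, 0.064], [0, 0, 0.0015, 0, 0, 0, 0.064], [0, 0, 0, 0, 0, 0, 0.064], [0, 0, 0, 0, 0, 0, 0.055], [0, 0, 0, 0, 0, 0, 0.04], [0, 0, 0, 0, 0, 0, 0.04], [0, 0, 0, 0, 0, 0, 0.04], [0, 0, 0, 0, 0, 0, 0.04]]]' --squeeze 80

```text
t: 25.58
eef_pos: [0.4836, -0.3348, -0.0031]
tool_rot: [0.0, 0.99, -0.139, 0.0]
contact_force: [-1.6, 0.8, 7.4]
gripper_width: 0.637
grasp_force: 83.9
```

Call:
move_arm --commands '[[[0, 0, -0.015, 0, 0, 0, 0.04], [0, 0, -0.04, 0, 0, 0, 0.04], [0, 0, -0.06, 0, 0, 0, 0.04], [0, 0, -0.06, 0, 0, 0, 0.04], [-0.011, -0.0539, 0, 0, 0, 0, 0.04], [-0.011, -0.0539, 0, 0, 0, 0, 0.04], [-0.011, -0.0539, 0, 0, 0, 0, 0.04], [-0.011, -0.0539, 0, 0, 0, 0, 0.04], [-0.011, -0.0539, 0, 0, 0, 0, 0.04], [-0.011, -0.0539, 0, 0, 0, 0, 0.04], [-0.011, -0.0539, 0, 0, 0, 0, 0.04], [-0.011, -0.0539, 0, 0, 0, 0, 0.04], [-0.011, -0.0539, 0, 0, 0, 0, 0.04], [0, 0, 0, 0, 0, -9.6, 0.04], [0, 0, 0, 0, 0, -9.6, 0.04], [0, 0, 0, 0, 0, -9.6, 0.04], [0, 0, 0, 0, 0, -9.6, 0.04], [0, 0, 0, 0, 0, -9.6, 0.04], [0, 0, 0, 0, 0, -9.7, 0.04]]]'

```text
t: 27.95
eef_pos: [0.5209, 0.1588, 0.1713]
tool_rot: [-0.0, 0.933, 0.359, -0.0]
contact_force: [-0.1, -0.0, -4.6]
gripper_width: 0.633
grasp_force: 86.3
```

Call:
move_arm --commands '[[[0, 0, 0.03, 0, 0, 0, 0.04], [0, 0, 0.03, 0, 0, 0, 0.04], [0, 0, 0, 0, 0, 0, 0.04], [0, 0, 0, 0, 0, 0, 0.04]]]'

```text
t: 28.45
eef_pos: [0.522, 0.1591, 0.1121]
tool_rot: [0.0, 0.934, 0.356, 0.0]
contact_force: [0.2, -0.4, -3.5]
gripper_width: 0.633
grasp_force: 86.2
```

```bash
python3 - <<'E'
from h import *
goto(.5218,.1588,.0577,41.8)
E
```

```text
pos [0.522  0.1591 0.1121] yaw 41.732482061277516 q7 -0.8076788885926348 shift [-0.0004  0.      0.0544] rz -0.06751793872248868
```

Call:
move_arm --commands '[[[-0.0004, 0, 0.014, 0, 0, 0, 0.04], [0, 0, 0.014, 0, 0, 0, 0.04], [0, 0, 0.006, 0, 0, 0, 0.04], [0, 0, 0.006, 0, 0, 0, 0.04], [0, 0, 0.005, 0, 0, 0, 0.04], [0, 0, 0.004, 0, 0, 0, 0.04], [0, 0, 0.0025, 0, 0, 0, 0.04], [0, 0, 0, 0, 0, 0, 0.04]]]'

```text
t: 29.45
eef_pos: [0.5213, 0.1589, 0.0594]
tool_rot: [0.0, 0.934, 0.356, 0.0]
contact_force: [-0.2, -0.7, -3.6]
gripper_width: 0.63
grasp_force: 86.3
```

Call:
move_arm --commands '[[[0, 0, 0.001, 0, 0, 0, 0.04], [0, 0, 0.001, 0, 0, 0, 0.04], [0, 0, 0.0008, 0, 0, 0, 0.04], [0, 0, 0, 0, 0, 0, 0.04]]]'

```text
t: 29.95
eef_pos: [0.5215, 0.159, 0.0579]
tool_rot: [-0.001, 0.934, 0.356, 0.0]
contact_force: [-4.6, -0.9, 10.2]
gripper_width: 0.629
grasp_force: 88.1
```

Call:
move_arm --commands '[[[0, 0, 0, 0, 0, 0, 0.06], [0, 0, 0, 0, 0, 0, 0.075], [0, 0, 0, 0, 0, 0, 0.075], [0, 0, -0.02, 0, 0, 0, 0.075], [0, 0, -0.05, 0, 0, 0, 0.075], [0, 0, -0.05, 0, 0, 0, 0.0854], [0, 0, -0.047, 0, 0, 0, 0.0854], [0.0315, -0.024, 0, 0, 0, 0, 0.0854], [0.0315, -0.024, 0, 0, 0, 0, 0.0854], [0, 0, 0, 0, 0, -10.1, 0.0854], [0, 0, 0, 0, 0, -10.1, 0.0854], [0, 0, 0, 0, 0, -10.1, 0.0854], [0, 0, 0, 0, 0, -10.1, 0.0854], [0, 0, 0, 0, 0, -10.1, 0.0854], [0, 0, 0, 0, 0, -10.1, 0.0854], [0, 0, 0, 0, 0, -10.1, 0.0854], [0, 0, 0, 0, 0, -10.1, 0.0854], [0, 0, 0, 0, 0, -10.1, 0.0854], [0, 0, 0, 0, 0, -10.1, 0.0854]]]'

```text
t: 32.33
eef_pos: [0.5365, 0.2361, 0.2251]
tool_rot: [0.001, 0.317, 0.948, 0.0]
contact_force: [0.0, -0.5, -0.7]
gripper_width: 0.997
grasp_force: 0.0
```

Call:
move_arm --commands '[[[0, 0, 0, 0, 0, 0, 0.0854], [0, 0, 0, 0, 0, 0, 0.0854]]]'

```text
t: 32.58
eef_pos: [0.5364, 0.2365, 0.2244]
tool_rot: [0.0, 0.321, 0.947, 0.0]
contact_force: [-0.3, -0.0, 0.2]
gripper_width: 1.0
grasp_force: 0.0
```

```bash
python3 - <<'E'
from h import *
im,C=snap("wrist","w7"); goto(.5364,.2373,.095,143)
print(proj(C,[(.5364,.2373,.122),(.576,.207,.086),(.522,.159,.084)]))
m=(im.max(2)<60).astype(np.uint8)[130:270,240:400]
n,l,s,c=cv2.connectedComponentsWithStats(m)
for i in range(1,n):
    if s[i,4]>60: print(s[i]+[240,130,0,0,0],c[i]+[240,130])
cv2.imwrite("pics/w7b.png",cv2.resize(np.clip(im[60:330,160:520]*1.6,0,255).astype(np.uint8),(800,600),interpolation=3))
E
```

```text
pos [0.5363 0.2366 0.2241] yaw 142.58187530358387 q7 0.5467069940368048 shift [0.0004 0.0006 0.1291] rz -0.4181246964161289
[[319.1755 198.3726]
 [319.3944 230.7946]
 [254.0881 218.5641]]
[312 184  20  24 367] [321.921  195.9292]
```

View pics/w7b.png

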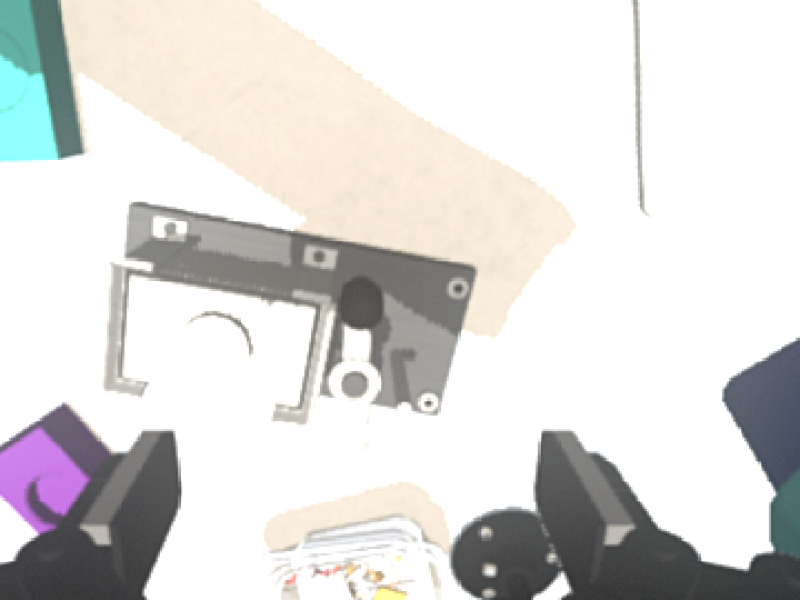

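```bash
python3 - <<'E'
from h import *
C=cam("wrist"); K=plane(C,[(322,195.9)],.12)[0]; V=plane(C,[(319.8,232.4)],.09)[0]; d=K-V; print(K,V,np.linalg.norm(d),np.degrees(np.arctan2(d[1],d[0])))
goto(*K,.095,np.degrees(np.arctan2(d[1],d[0])))
E
```

```text
[0.5365 0.2405] [0.5761 0.2075] 0.05159191250382005 140.2299225134905
pos [0.5363 0.2366 0.2241] yaw 142.58187530358387 q7 0.5467069940368048 shift [0.0023 0.0032 0.1291] rz 2.351952790093378
```

Call:
move_arm --commands '[[[0, 0.003, 0, 0, 0, 2.4, 0.05], [0, 0, 0.03, 0, 0, 0, 0.05], [0, 0, 0.04, 0, 0, 0, 0.05], [0, 0, 0.03, 0, 0, 0, 0.05], [0, 0, 0.018, 0, 0, 0, 0.05], [0, 0, 0.01, 0, 0, 0, 0.05], [0, 0, 0, 0, 0, 0, 0.035], [0, 0, 0, 0, 0, 0, 0.024], [0, 0, 0, 0, 0, 0, 0.024], [0, 0, 0, 0, 0, 0, 0.024]]]' --squeeze 20

```text
t: 33.88
eef_pos: [0.5384, 0.2393, 0.0963]
tool_rot: [0.0, 0.339, 0.941, 0.0]
contact_force: [-0.5, 0.2, -0.3]
gripper_width: 0.285
grasp_force: 0.0
```

Call:
move_arm --commands '[[[-0.0003, 0.0052, 0, 0, 0, 6.15, 0.024], [-0.0003, 0.0052, 0, 0, 0, 6.15, 0.024], [-0.0003, 0.0052, 0, 0, 0, 6.15, 0.024], [-0.0003, 0.0052, 0, 0, 0, 6.15, 0.024], [-0.0003, 0.0052, 0, 0, 0, 6.15, 0.024], [-0.0003, 0.0052, 0, 0, 0, 6.15, 0.024], [-0.0003, 0.0052, 0, 0, 0, 6.15, 0.024], [-0.0003, 0.0052, 0, 0, 0, 6.15, 0.024], [0, 0, 0, 0, 0, 0, 0.024]]]'

```text
t: 35.0
eef_pos: [0.5747, 0.2567, 0.0957]
tool_rot: [0.0, 0.7, 0.715, -0.0]
contact_force: [0.3, 0.9, 0.1]
gripper_width: 0.278
grasp_force: 0.0
```

```bash
python3 - <<'E'
from h import *
a=np.radians(91); goto(.5758+.048*np.cos(a),.2072+.048*np.sin(a),.096,91); print(bot.get_obs()["contact_force"])
E
```

```text
pos [0.5747 0.2567 0.0957] yaw 91.21610265561192 q7 -0.12113119890385413 shift [-0.0015  0.0003 -0.0003] rz 0.21610265561190545
[0.3456 0.8952 0.1122]
```

Call:
move_arm --commands '[[[-0.0008, 0.0052, 0, 0, 0, 6.15, 0.024], [-0.0008, 0.0052, 0, 0, 0, 6.15, 0.024], [-0.0003, 0.0052, 0, 0, 0, 6.15, 0.024], [-0.0003, 0.0052, 0, 0, 0, 6.15, 0.024], [-0.0003, 0.0052, 0, 0, 0, 6.15, 0.024], [-0.0003, 0.0052, 0, 0, 0, 6.15, 0.024], [-0.0003, 0.0052, 0, 0, 0, 6.15, 0.024], [-0.0003, 0.0052, 0, 0, 0, 6.15, 0.024], [0, 0, 0, 0, 0, 0, 0.024]]]'

```text
t: 36.12
eef_pos: [0.6115, 0.2397, 0.0957]
tool_rot: [-0.0, 0.933, 0.359, 0.0]
contact_force: [0.5, 0.1, -0.2]
gripper_width: 0.28
grasp_force: 0.3
```

Call:
move_arm --commands '[[[0, 0.002, 0, 0, 0, 0, 0.024], [0, 0.002, 0, 0, 0, 0, 0.024], [0, 0, 0, 0, 0, 0, 0.024]]]'

```text
t: 36.5
eef_pos: [0.6143, 0.2361, 0.0958]
tool_rot: [-0.0, 0.934, 0.358, 0.0]
contact_force: [-0.3, 1.0, -0.0]
gripper_width: 0.279
grasp_force: 0.4
```

```bash
python3 - <<'E'
from h import *
a=np.radians(41.8); goto(.5758+.048*np.cos(a),.2072+.048*np.sin(a),.096,41.8); print(bot.get_obs()["contact_force"])
E
```

```text
pos [0.6143 0.2361 0.0958] yaw 41.98702523384304 q7 -0.7766505603106033 shift [-0.     -0.0041 -0.0002] rz 0.1870252338430305
[-0.3498  1.0162 -0.0249]
```

Call:
move_arm --commands '[[[0, 0.001, 0, 0, 0, 0, 0.024], [0, 0.001, 0, 0, 0, 0, 0.024], [0, 0, 0, 0, 0, 0, 0.024]]]'

```text
t: 36.88
eef_pos: [0.6151, 0.2354, 0.0957]
tool_rot: [-0.001, 0.934, 0.358, -0.0]
contact_force: [-1.6, 2.7, 2.1]
gripper_width: 0.283
grasp_force: 2.0
```

Call:
move_arm --commands '[[[0, 0.001, 0, 0, 0, 0, 0.024], [0, 0.001, 0, 0, 0, 0, 0.024], [0, 0, 0, 0, 0, 0, 0.024]]]'

```text
t: 37.25
eef_pos: [0.6153, 0.2354, 0.0956]
tool_rot: [-0.002, 0.933, 0.359, -0.001]
contact_force: [-5.8, 5.5, 5.0]
gripper_width: 0.285
grasp_force: 4.2
```

Call:
move_arm --commands '[[[0, -0.004, 0, 0, 0, 0, 0.03], [0, 0, 0, 0, 0, 0, 0.045], [0, 0, 0, 0, 0, 0, 0.045], [0, 0, -0.02, 0, 0, 0, 0.045], [0, 0, -0.05, 0, 0, 0, 0.045], [0, 0, -0.06, 0, 0, 0, 0.0854], [0, 0, 0, 0, 0, 0, 0.0854], [0, 0, 0, 0, 0, 0, 0.0854]]]'

```text
t: 38.25
eef_pos: [0.6142, 0.2362, 0.2264]
tool_rot: [-0.0, 0.934, 0.358, 0.0]
contact_force: [-0.2, -0.4, -0.8]
gripper_width: 1.0
grasp_force: 0.0
```

```bash
python3 - <<'E'
from h import *
im,C=snap("wrist","w8"); print(bot.get_obs()["contact_force"],bot.get_obs()["eef_pos"])
x,y=proj(C,[(.6115,.239,.122)])[0].astype(int); print(x,y)
m=(im.max(2)<60).astype(np.uint8); m[:y-40]=0;m[y+40:]=0;m[:,:x-40]=0;m[:,x+40:]=0
n,l,s,c=cv2.connectedComponentsWithStats(m)
for i in range(1,n):
    if s[i,4]>60:
        K=plane(C,[c[i]],.12)[0]; d=K-[.5758,.2072]; print(s[i],c[i],K,np.linalg.norm(d),np.degrees(np.arctan2(d[1],d[0])))
E
```

```text
[-0.4513 -0.3044 -0.6653] [0.6136 0.2363 0.2254]
317 199
[310 183  19  22 320] [319.2094 193.8906] [0.616  0.2409] 0.05239915133974067 39.97853249924661
```

```bash
python3 -c "
from station import bot
print(bot.hand_in())"
```

```text
the job is handed in; nothing more can be done
None
```

The die block, spacer and pressure plate are stacked in the nest, the keeper is swung round to its stop, and the job was handed in at about 38 s; hand-in gave no verdict. Each part was lowered until the wrist force showed it had seated, and the last wrist view put the keeper within about 0.03 rad of closed.

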